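# Tuck the butter spreaders under the caddy's bar

### The arm

A 6-joint arm with a two-finger parallel gripper is mounted at the origin on a cart in front of the work surface, level with it; the furniture and walls round the work are solid. World frame = base frame: x ahead of the robot, y to its left, z up, the work surface at z = 0. Lengths are in m, angles in degrees, forces in N, time in s.
With the tool pointing down it reaches from about 0.275 to 1 m from the base axis. Payload 8.4 kg.
Tool frame: the origin (TCP) lies on the mounting face of the last link; the fingertips stand 173 mm ahead of it and the grasp point (between the pads) lies 155 mm ahead of it; z points along the fingers, y is the line along which they close (so a half turn about z gives the same grasp; the last joint's range is limited). The gripper opens to 85 mm and grips with 20 to 120 N. Pads are 22 mm wide; open, the fingers measure 114 mm over their backs; the gripper's body (76 mm by 85 mm) begins 54 mm behind the grasp point. The pads swing forward as they close: fully open they stand 13 mm farther back than shut.
Start: joints at [65.581, 20.225, 93.587, -0, 66.188, -0.138], TCP at [0.257, 0.57, 0.405] pointing down, gripper open.
Joint ranges: [-150.9, 150.9], [-52.94, 120.26], [3.33, 152.33], [-74.26, 254.26], [0, 154.13], [-172.89, 172.89]. Speed limits (degrees/s): [127.2, 127.2, 159.86, 180, 180, 180].

### API

Orientations are given as a 3x3 rotation matrix whose columns are the frame's x, y, z axes.
In Python, from station import * gives the robot as it stands.
- The arm moves only by the tool servo_tool, never from a script. Its argument "series" is text: rows parted by semicolons, each of 5 numbers parted by spaces: the shift along the tool's x, y, z in m, then the turn about the tool's z in rad, then the opening, from -1 (shut) to 1 (fully open), so that 0 is half open. A call has 1 to 20 rows; each row is the pose to reach, as a shift and turn from the pose commanded when the call began, along the tool's axes at that moment; what a row does not reach only later rows make up. A row lasts 1/8 s, in which the tool goes at most 62.5 mm and 10.7 degrees, less where a joint would pass 70% of its speed; a pose out of reach is approached as far as the arm can. A call with a gripper value outside its range is refused whole. The fingers move at their own pace and stop on an object; the grip force is fixed at half the most. Time passes only in rows, so rows that repeat a pose let the fingers close. It gives the time, the measured TCP pose, the force, the opening and the grip force at its end, in the units of the state.
- get_state(): the state, without advancing time (a new reading comes with each control period).
- get_image(name): name is "side" or "top"; returns a dict with "pixels" (384x512x3 uint8, red, green, blue), "intrinsics" (3x3 intrinsics, pixels), "k1" (the pictures are not rectified: a ray, as slopes to the right and down, at radius r is drawn at 1 + k1 r^2 times it, then the intrinsics apply), "rvec" (rotation vector, rad) and "tvec" (3), from world to camera coordinates, as OpenCV has them. Camera axes: x right, y down, z forward; pixel columns grow to the right and rows downward; lengths in m; the calibration is good to about 2 mm. A picture is of the moment at which its call begins. There is no depth.
- job_done(): hands the job in; it is judged then, once.
The state is a dict: "time": time; "qpos": joint angles; "dq": joint speeds; "effort": joint torques, N m; "ee_pos": TCP position; "tool_rot": TCP orientation; "wrist_force": force on the tool from outside, world axes, zero at the start; "wrist_torque": the same for the moment, N m; "finger_gap": finger opening in m; "grasp_force": force on a finger pad.
Only numpy, scipy, OpenCV 4.12 (cv2) and the standard library are available. Lean on these libraries where they do the work, as an engineer would, in place of code of your own. Each camera call takes 0.05 s, during which the arm holds its last target. There are 200 camera calls.

### The job

Get the breakfast caddy ready to carry to the table: tuck both wooden butter spreaders under its weighted bar, lying flat side by side on top of the coasters. Slide each in through the open front, blade end first and well past the bar, with the handle sticking straight out of the front. Keep the three coasters in the caddy and leave the other things on the worktop where they are.

Things in the scene. Friction and masses are not known exactly. Their poses are not given: they have to be found in the camera images.
- caddy: breakfast caddy, a fixed light wooden tray, x -52 to +84, y -61 to +61 mm. Lips 18 mm high along both sides (inner faces at y = -53, +53) and at the back (inner face x = +54); none at the open front, which faces -x. Origin on the worktop under the middle of the coaster pile; x points from the front to the back, z up
- pile_top (a point): middle of the top face of the coaster pile: 26.6 mm straight above the caddy's origin, axes as the caddy's. The pile spans x and y -49 to +49 mm and stands higher than the lips. Two spreaders fit on it side by side, centred about y = -33 and y = +33 mm, and pass beside the bar's hinge block (|y| under 18 mm, x 62 to 84, up to z = 45 above the worktop)
- hold_bar (a joint): hinge of the weighted bar, axis along the caddy's y at x = 72, 37 mm above the worktop; rad, about -0.01 with the bar on the bare coasters, about 0.11 with a spreader under it, up to 1.2. No spring, hardly any friction: it falls shut by its weight (about 1 to 2 N at the bar). A spreader pushed in under the lip wedges it up
- bar_line (a point): middle of the underside of the bar, at caddy x = 0, y = 0, 72 mm in front of the hinge. Round steel bar 12 mm thick, 96 wide (caddy y -48 to +48). In front of it a flat steel lip of the same width slopes up at 25 degrees towards the open front and ends 35 mm in front of the bar, its underside there about 15 mm above the bar's underside. A 22 mm strap joins bar and hinge
- spreader_1: flat wooden butter spreader, 151 long, 26 wide, 9 mm thick all along, 22 g, lying flat. Origin: centre of its underside; x runs along it from the narrower handle end (at -75 mm) to the wider blade end (at +75 mm), z up. Width 17 mm at x = -45, 18.5 at -30, 21 at 0, 25 at +45; both ends rounded. The two spreaders are alike; either may go on either side
- tip_1 (a point): middle of the blade end of spreader_1, 74 mm along +x from its origin and 4.5 mm above its underside
- spreader_2: flat wooden butter spreader, 151 long, 26 wide, 9 mm thick all along, 22 g, lying flat. Origin: centre of its underside; x runs along it from the narrower handle end (at -75 mm) to the wider blade end (at +75 mm), z up. Width 17 mm at x = -45, 18.5 at -30, 21 at 0, 25 at +45; both ends rounded. The two spreaders are alike; either may go on either side
- tip_2 (a point): middle of the blade end of spreader_2, 74 mm along +x from its origin and 4.5 mm above its underside
- coaster_1: lowest of three square wooden coasters with cork inlay in the caddy, 98 x 98 x 6 mm, loose, 35 g; origin at the centre of its underside
- coaster_2: middle coaster of the pile, alike
- coaster_3: top coaster of the pile, alike; its top face carries the bar and shall carry the spreaders
- tuna_tin: bystander: flat round tin, 86 mm across, 40 high; origin centre of underside
- egg_timer: bystander: round kitchen timer with a red top, 62 mm across, 42 high; origin centre of underside
- dish_soap: bystander: dish soap bottle standing upright beside the caddy's back, in front of the bread bin (another like it stands far left by the wall), 77 x 50 mm, 239 high, easily knocked over; origin centre of underside
- egg_cup: bystander: light egg cup, 49 mm across, 60 high; origin centre of underside

How it is judged:
By the outcome, as a careful person would: the job done as asked, in the order asked, and still so for the second after the job is handed in, with the robot touching nothing.
It also fails if it takes over 72 s, if anything falls off the work surface, if the arm or the gripper's body presses on something with over 40 N, if the wrist force passes 120 N, or if a joint passes its speed limit or range.

## Working session

There is one attempt and no reset: what is moved stays moved. The work goes in short steps, Python scripts to look and compute and a tool call to move; the robot and the scene stay as the last step left them, time stands still between calls to the robot, and variables do not carry over. Pictures are saved under pics/ and viewed, at most 10 in all, crops included, and the job is handed in when it is done.

Besides the shell and the picture viewer there is one more tool, called after "Emit:" as name(argument=value, ...), one argument or row to a line, values as JSON. servo_tool: Moves the arm, as the interface text tells. Its arguments: {"type":"object","properties":{"series":{"type":"string"}},"required":["series"]}

```bash
mkdir -p pics
cat > h.py <<'E'
from station import *
import numpy as np, cv2
def snap(name,fn=None):
    d=get_image(name)
    if fn: cv2.imwrite('pics/'+fn,cv2.cvtColor(d['pixels'],cv2.COLOR_RGB2BGR))
    return d
def ray(d,u,v):
    K=np.array(d['intrinsics']);k1=d['k1']
    p=cv2.undistortPoints(np.array([[[u,v]]],float),K,np.array([k1,0,0,0,0.]))[0,0]
    R=cv2.Rodrigues(np.array(d['rvec'],float))[0];t=np.array(d['tvec'],float).ravel()
    return -R.T@t, R.T@np.array([p[0],p[1],1])
def onz(d,u,v,z):
    c,r=ray(d,u,v); return c+r*(z-c[2])/r[2]
def two(d1,p1,d2,p2):
    c1,r1=ray(d1,*p1);c2,r2=ray(d2,*p2)
    s=np.linalg.lstsq(np.c_[r1,-r2],c2-c1,rcond=None)[0]
    a=c1+s[0]*r1;b=c2+s[1]*r2
    return (a+b)/2,np.linalg.norm(a-b)
def proj(d,P):
    return cv2.projectPoints(np.array(P,float).reshape(-1,3),np.array(d['rvec'],float),np.array(d['tvec'],float),np.array(d['intrinsics']),np.array([d['k1'],0,0,0,0.]))[0][:,0]
E
python3 - <<'E'
from h import *
np.set_printoptions(precision=4,suppress=True)
for n in('side','top'):
    d=snap(n,n+'1.png');R=cv2.Rodrigues(np.array(d['rvec'],float))[0]
    print(n,d['intrinsics'],d['k1'],-R.T@np.array(d['tvec']).ravel(),R)
print(get_state())
E
```

```text
side [[487.4757   0.     255.7045]
 [  0.     487.4757 188.1794]
 [  0.       0.       1.    ]] -0.11265603027707463 [-0.0658 -1.1095  1.0491] [[ 0.8946 -0.4468 -0.0022]
 [-0.2848 -0.5663 -0.7734]
 [ 0.3443  0.6926 -0.6339]]
top [[422.4653   0.     258.6402]
 [  0.     422.4653 195.6205]
 [  0.       0.       1.    ]] -0.059504978940840766 [ 0.3009 -0.0437  1.2585] [[-0.0057 -0.9999 -0.0085]
 [-0.9868  0.007  -0.1617]
 [ 0.1618  0.0075 -0.9868]]
{'time': 0.1, 'qpos': array([65.5801, 20.2578, 93.6236,  0.001 , 66.1884, -0.1355]), 'dq': array([-0.0347, -0.1558, -0.0527,  0.0392,  0.0035,  0.038 ]), 'effort': array([  0.0005, -60.6363, -34.2817,   0.0002,   0.004 ,   0.    ]), 'ee_pos': array([0.2569, 0.5695, 0.4041]), 'tool_rot': array([[-0.9115,  0.4113, -0.0005],
       [ 0.4113,  0.9115, -0.0011],
       [ 0.    , -0.0012, -1.    ]]), 'wrist_force': array([-0.2748,  0.2693,  0.4951]), 'wrist_torque': array([ 0.0442, -0.0146, -0.0037]), 'grasp_force': 0.0, 'finger_gap': 0.08545272970740111}
```

View pics/side1.png

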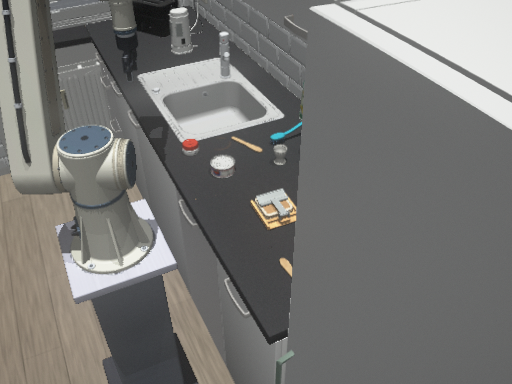

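View pics/top1.png

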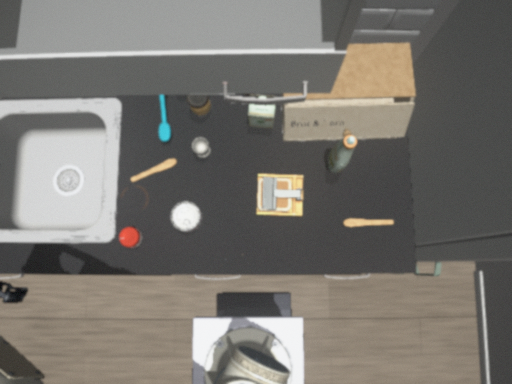

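The side view shows the caddy at (275,208), one spreader at (247,144), and the second at (288,268), mostly hidden by the fridge. The top view shows the caddy at (280,195) with its open front to the image left (world +y). The spreaders are at (153,170) and (369,222). I'll segment them next.

Run:
```python
from h import *
np.set_printoptions(precision=4,suppress=True)
T=snap('top');S=snap('side')
def crop(d,x0,y0,w,h,W,H):
    return cv2.resize(cv2.cvtColor(d['pixels'],cv2.COLOR_RGB2BGR)[y0:y0+h,x0:x0+w],(W,H),interpolation=cv2.INTER_CUBIC)
a=crop(T,240,160,80,70,400,350);b=crop(S,235,175,64,56,400,350)
c=crop(T,335,205,70,35,400,200);e=crop(T,120,145,70,35,400,200)
cv2.imwrite('pics/c1.png',np.vstack([np.hstack([a,b]),np.hstack([c,e])]))
def mask(d,x0,y0,x1,y1):
    p=d['pixels'].astype(int);m=(p[...,0]-p[...,2]>40)&(p[...,0]>110)
    q=np.zeros(m.shape,np.uint8);q[y0:y1,x0:x1]=m[y0:y1,x0:x1];return q
def ends(q):
    ys,xs=np.nonzero(q);P=np.c_[xs,ys].astype(float);c=P.mean(0)
    u=np.linalg.svd(P-c,full_matrices=False)[2][0];s=(P-c)@u;n=np.array([-u[1],u[0]]);w=(P-c)@n
    L=s.max()-s.min()
    return len(xs),c+u*s.min(),c+u*s.max(),np.ptp(w[s<s.min()+.3*L]),np.ptp(w[s>s.max()-.3*L]),(s<s.min()+.4*L).sum(),(s>s.max()-.4*L).sum()
for n,d,bx in(('T left',T,(125,150,182,188)),('T right',T,(338,212,400,234)),('S left',S,(225,132,268,156))):
    r=ends(mask(d,*bx));print(n,r)
    for e in r[1:3]: print('   ',onz(d,*e,0.009))
    globals()[n.replace(' ','')]=r
for i in(1,2):
  for j in(1,2): print(i,j,two(T,Tleft[i],S,Sleft[j]))
```

```text
T left (333, array([175.9512, 159.8891]), array([130.4135, 179.9391]), np.float64(8.933583501994917), np.float64(5.819140415588031), np.int64(158), np.int64(112))
    [0.6181 0.2177 0.009 ]
    [0.5569 0.3555 0.009 ]
T right (359, array([342.9878, 222.2315]), array([393.0228, 221.4383]), np.float64(8.1575170611126), np.float64(5.221302943381872), np.int64(168), np.int64(121))
    [ 0.424  -0.2841  0.009 ]
    [ 0.4251 -0.4339  0.009 ]
S left (114, array([232.0209, 136.9549]), array([261.2379, 150.4863]), np.float64(2.722222303871469), np.float64(4.4701337482166315), np.int64(37), np.int64(55))
    [0.5571 0.3478 0.009 ]
    [0.6164 0.2155 0.009 ]
1 1 (array([0.5467, 0.2079, 0.1083]), np.float64(0.09322265438694963))
1 2 (array([0.6183, 0.2182, 0.0068]), np.float64(0.0007999952451182993))
2 1 (array([0.5595, 0.3571, 0.0026]), np.float64(0.0028176312649639667))
2 2 (array([ 0.6293,  0.3642, -0.0915]), np.float64(0.11352882922605578))
```

View pics/c1.png

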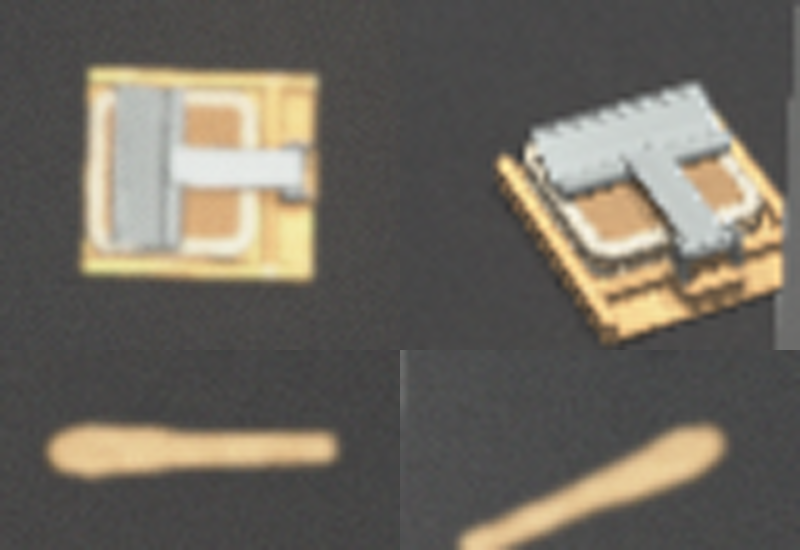

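The crop shows both spreaders lying flat, with the wide blade ends at the top-view right of the left spreader and the left of the right spreader. The caddy outline corners in the crop are (88,67), (318,75), (314,278) and (80,274). The lip front corners are (115,87) and (113,247) in the top crop, and (530,133) and (697,85) in the side crop.

```bash
cat > m.py <<'E'
from h import *
np.set_printoptions(precision=4,suppress=True)
T=snap('top');S=snap('side')
ct=lambda X,Y:(240+(X+.5)/5-.5,160+(Y+.5)/5-.5)
cs=lambda X,Y:(235+(X-400+.5)/6.25-.5,175+(Y+.5)/6.25-.5)
for n,a,b in(('lip +x',(115,87),(530,133)),('lip -x',(113,247),(697,85)),('blockback?',(303,150),(743,233))):
    print(n,two(T,ct(*a),S,cs(*b)))
# tray outline in top view: sub-pixel edges of brightness along rows/cols
p=T['pixels'].astype(np.uint8);g=cv2.GaussianBlur(cv2.cvtColor(p,cv2.COLOR_RGB2GRAY),(3,3),0).astype(float)
def edge(v,th=110):
    i=np.nonzero(v>th)[0];a,b=i[0],i[-1]
    return a-(v[a]-th)/(v[a]-v[a-1]), b+(v[b]-th)/(v[b]-v[b+1])
up=[];lo=[];le=[];ri=[]
for c in range(261,300): a,b=edge(g[160:230,c]);up.append((c,160+a));lo.append((c,160+b))
for r in range(179,212): a,b=edge(g[r,245:315]);le.append((245+a,r));ri.append((245+b,r))
def W(L,z): 
    q=np.array([onz(T,*x,z)[:2] for x in L]);vx,vy,x,y=cv2.fitLine(q.astype(np.float32),cv2.DIST_HUBER,0,.001,.001).ravel();return (x,y),np.degrees(np.arctan2(vy,vx)), np.median(q,0)
for n,L,z in(('+x side z18',up,.018),('-x side z0',lo,0),('front z~0.009',le,.009),('back',ri,.009)):print(n,W(L,z))
E
python3 m.py
```

```text
lip +x (array([ 0.5151, -0.0341,  0.0303]), np.float64(0.08794586326546078))
lip -x (array([ 0.4982, -0.063 ,  0.0688]), np.float64(0.08897833523944182))
blockback? (array([ 0.5203, -0.1572,  0.041 ]), np.float64(0.005884833532979565))
+x side z18 ((np.float32(0.57275814), np.float32(-0.10082007)), np.float32(87.50165), array([ 0.572 , -0.0987]))
-x side z0 ((np.float32(0.44616145), np.float32(-0.0923154)), np.float32(87.81913), array([ 0.4454, -0.0977]))
front z~0.009 ((np.float32(0.50996953), np.float32(-0.02639544)), np.float32(-2.3892765), array([ 0.5077, -0.0259]))
back ((np.float32(0.49078882), np.float32(-0.16693015)), np.float32(-1.9994061), array([ 0.5067, -0.1677]))
```

```bash
cat >> h.py <<'E'
def go(x,y,z,yaw):
    "print the shift to bring the TCP to x,y,z with tool-x at yaw (deg)"
    s=get_state();R=np.array(s['tool_rot']);d=R.T@(np.array([x,y,z])-s['ee_pos'])
    y0=np.degrees(np.arctan2(R[1,0],R[0,0]));t=-np.radians((yaw-y0+180)%360-180)
    print('t',round(s['time'],2),'tcp',s['ee_pos'].round(4),'yaw',round(y0,2),'q',s['qpos'].round(1),'gap',round(s['finger_gap'],4),'F',s['wrist_force'].round(1),'| shift',d.round(4),'turn',round(t,3))
E
sed -i 's/(530,133)),/(697,85)),/; s/(113,247),(697,85)/(113,247),(530,133)/' m.py
python3 m.py | head -3; python3 -c "
from h import *
go(.567,.333,.30,113.9)
a=np.radians(-92.3);o=np.array([.510,-.0806]);d=np.array([np.cos(a),np.sin(a)]);n=np.array([-d[1],d[0]])
T=snap('top');S=snap('side')
print(proj(T,[[*(o+x*d+y*n),.0266] for x,y in((-49,-49),(-49,49))for x,y in((x/1e3,y/1e3),)]), proj(S,[[*(o+x*d+y*n),.0266] for x,y in((.049,-.049),(.049,.049))]))
"
```

```text
lip +x (array([ 0.5572, -0.0468,  0.0413]), np.float64(0.0027176582588947767))
lip -x (array([ 0.4615, -0.0448,  0.0435]), np.float64(0.0015540880512670287))
blockback? (array([ 0.5203, -0.1572,  0.041 ]), np.float64(0.005884833532979565))
t 0.4 tcp [0.257  0.5697 0.4046] yaw 155.72 q [65.6 20.2 93.6 -0.  66.2 -0.1] gap 0.0854 F [-0.3 -0.2 -0.2] | shift [-0.3799 -0.0882  0.1046] turn 0.73
[[257.14863521 209.02350653]
 [258.30172709 176.39158089]] [[266.38736874 215.73045354]
 [294.43023062 207.04837194]]
```

The lip centre came out at (0.509, -0.046, 0.042) and its width at 96 mm. That agrees with the caddy origin estimate of (0.510, -0.081) and an x axis at -92.3°. I'll start with the left spreader.

Emit:
servo_tool(
  series="-0.05 -0.01 0.01 0.1 0.2; -0.38 -0.088 0.104 0.73 0.2; -0.38 -0.088 0.104 0.73 0.2; -0.38 -0.088 0.104 0.73 0.2; -0.38 -0.088 0.104 0.73 0.2; -0.38 -0.088 0.104 0.73 0.2; -0.38 -0.088 0.104 0.73 0.2; -0.38 -0.088 0.104 0.73 0.2; -0.38 -0.088 0.104 0.73 0.2; -0.38 -0.088 0.104 0.73 0.2; -0.38 -0.088 0.104 0.73 0.2; -0.38 -0.088 0.104 0.73 0.2",
)

```text
time: 2.0
ee_pos: [0.5668, 0.3338, 0.301]
tool_rot: [[-0.406, 0.914, 0.0], [0.914, 0.406, 0.0], [0.0, 0.0, -1.0]]
wrist_force: [-0.4, 0.4, 0.1]
finger_gap: 0.0513
grasp_force: 0.0
```

```bash
python3 -c "
from h import *
go(.567,.333,.175,113.9)
T=snap('top');S=snap('side')
f=lambda d,x,y:cv2.resize(cv2.cvtColor(d['pixels'],cv2.COLOR_RGB2BGR)[y:y+70,x:x+80],(400,350),interpolation=3)
cv2.imwrite('pics/g1.png',np.hstack([f(T,105,130),f(S,205,90)]))"
```

```text
t 2.0 tcp [0.5668 0.3338 0.301 ] yaw 113.95 q [30.4 29.1 94.1 -0.  56.7  6.4] gap 0.0513 F [-0.4  0.4  0.1] | shift [-0.0008 -0.0002  0.126 ] turn 0.001
```

View pics/g1.png

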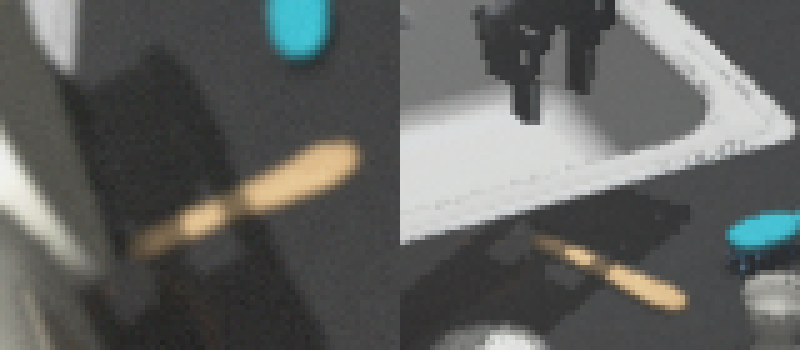

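The spreader hasn't moved (handle end at crop (135,240)), and the open fingers hang above it. I'll lower, close and lift.

Emit:
servo_tool(
  series="0 0 0.05 0 0.2; 0 0 0.1 0 0.2; 0 0 0.12 0 0.2; 0 0 0.125 0 0.2; 0 0 0.125 0 0.2; 0 0 0.125 0 0.2; 0 0 0.125 0 -1; 0 0 0.125 0 -1; 0 0 0.125 0 -1; 0 0 0.125 0 -1; 0 0 0.125 0 -1; 0 0 0.125 0 -1; 0 0 0.125 0 -1; 0 0 0.125 0 -1; 0 0 0.11 0 -1; 0 0 0.08 0 -1; 0 0 0.04 0 -1; 0 0 0.04 0 -1; 0 0 0.04 0 -1; 0 0 0.04 0 -1",
)

```text
time: 4.6
ee_pos: [0.5667, 0.3329, 0.2596]
tool_rot: [[-0.405, 0.914, -0.002], [0.914, 0.405, -0.001], [-0.0, -0.002, -1.0]]
wrist_force: [-0.5, -0.7, -0.6]
finger_gap: 0.0143
grasp_force: 58.8
```

```bash
python3 -c "
from h import *
np.set_printoptions(precision=4,suppress=True)
go(.567,.333,.26,113.9)
T=snap('top','t3.png');S=snap('side','s3.png')
f=lambda d,x,y:cv2.resize(cv2.cvtColor(d['pixels'],cv2.COLOR_RGB2BGR)[y:y+70,x:x+80],(400,350),interpolation=3)
cv2.imwrite('pics/g2.png',np.hstack([f(T,105,130),f(S,205,90)]))"
```

```text
t 4.6 tcp [0.5667 0.3329 0.2596] yaw 113.89 q [30.3 32.  95.5 -0.  52.7  6.4] gap 0.0143 F [-0.5 -0.7 -0.6] | shift [-0.0001  0.0003 -0.0004] turn -0.0
```

View pics/g2.png

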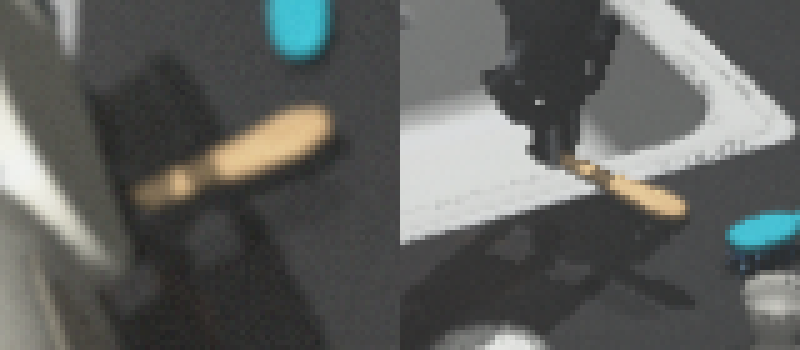

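It's gripped and lifted: the blade tip is at crop (332,113) in the top view and (688,210) in the side view. I'll measure tip height and axis from both views.

```bash
cat >> h.py <<'E'
def blade(d,x0,y0,x1,y1,far,L=32):
    "extreme point and centre line of a wood-coloured blob; far = image direction to the tip"
    p=d['pixels'].astype(int);m=(p[...,0]-p[...,2]>40)&(p[...,0]>110);m[:y0]=0;m[y1:]=0;m[:,:x0]=0;m[:,x1:]=0
    n,l,st,_=cv2.connectedComponentsWithStats(m.astype(np.uint8));k=1+st[1:,4].argmax()
    ys,xs=np.nonzero(l==k);P=np.c_[xs,ys].astype(float);c=P.mean(0);u=np.linalg.svd(P-c,full_matrices=False)[2][0]
    if u@np.array(far)<0:u=-u
    s=(P-c)@u
    return c+u*(s.max()+.3),c+u*s.min(),len(xs)
E
python3 -c "
from h import *
np.set_printoptions(precision=4,suppress=True)
T=snap('top');S=snap('side')
a=blade(T,125,140,185,180,(1,0));b=blade(S,238,115,268,140,(1,0))
print(a,b);t,e=two(T,a[0],S,b[0]);h,e2=two(T,a[1],S,b[1]);print('tip',t,e,'inner',h,e2)
q=onz(T,*a[1],t[2]);print('yaw blade->handle',np.degrees(np.arctan2(*(q-t)[1::-1])))
g=get_state()['ee_pos'];print('tip-tcp',t-g,np.linalg.norm((t-g)[:2]))
"
```

```text
(array([170.3931, 153.1536]), array([134.3139, 168.7273]), 255) (array([261.479 , 131.6046]), array([246.7001, 125.758 ]), 62)
tip [0.6175 0.217  0.0909] 0.00041890271476371796 inner [0.5935 0.3241 0.0604] 0.02907281493519278
yaw blade->handle 113.65662206613617
tip-tcp [ 0.0505 -0.1161 -0.169 ] 0.126580159945305
```

```bash
python3 -c "
from h import *
go(.5501,.1196,.26,87.7)
T=snap('top');print(onz(T,201,140,.06),onz(T,186,216,.04),onz(T,131,238,.04))
"
```

```text
t 4.8 tcp [0.567  0.3331 0.2599] yaw 113.9 q [30.3 32.  95.4 -0.  52.7  6.4] gap 0.014 F [ 0.1 -0.1 -0.1] | shift [-0.1884 -0.102   0.    ] turn 0.457
[0.66479529 0.13445548 0.06      ] [0.44211477 0.17731223 0.04      ] [0.37877157 0.33652728 0.04      ]
```

Emit:
servo_tool(
  series="-0.03 -0.016 0 0.07 -1; -0.08 -0.043 0 0.19 -1; -0.12 -0.065 0 0.3 -1; -0.16 -0.087 0 0.4 -1; -0.18 -0.097 0 0.44 -1; -0.188 -0.102 0 0.457 -1; -0.188 -0.102 0 0.457 -1; -0.188 -0.102 0 0.457 -1; -0.188 -0.102 0.02 0.457 -1; -0.188 -0.102 0.04 0.457 -1; -0.188 -0.102 0.055 0.457 -1; -0.188 -0.102 0.055 0.457 -1; -0.188 -0.102 0.055 0.457 -1; -0.188 -0.102 0.055 0.457 -1",
)

```text
time: 6.6
ee_pos: [0.5505, 0.1202, 0.2064]
tool_rot: [[0.04, 0.999, 0.001], [0.999, -0.04, 0.0], [0.0, 0.001, -1.0]]
wrist_force: [0.8, -0.0, 0.7]
finger_gap: 0.0141
grasp_force: 58.8
```

```bash
python3 -c "
from h import *
np.set_printoptions(precision=4,suppress=True)
go(.5449,-.009,.2045,87.7)
T=snap('top');S=snap('side')
f=lambda d,x,y,w,h:cv2.resize(cv2.cvtColor(d['pixels'],cv2.COLOR_RGB2BGR)[y:y+h,x:x+w],(400,350),interpolation=3)
cv2.imwrite('pics/g3.png',np.hstack([f(T,200,140,120,105),f(S,220,150,80,70)]))
a=blade(T,215,150,256,200,(1,0));b=blade(S,225,150,290,190,(1,1));print(a,b)
print(two(T,a[0],S,b[0]));t=onz(T,*a[0],.0375);q=onz(T,*a[1],.0375);print(t,q,'yaw',np.degrees(np.arctan2(*(q-t)[1::-1])))
"
```

```text
t 6.6 tcp [0.5505 0.1202 0.2064] yaw 87.71 q [ 12.2  29.8 109.1   0.   41.   14.4] gap 0.0141 F [ 0.8 -0.   0.7] | shift [-0.1293 -0.0004  0.0019] turn 0.0
(array([248.3354, 180.9561]), array([220.9314, 180.0312]), 196) (array([272.8447, 183.5024]), array([261.2056, 168.6213]), 100)
(array([ 0.5465, -0.0044,  0.0344]), np.float64(0.0015268644247509143))
[ 0.5451 -0.0043  0.0375] [0.5485 0.0766 0.0375] yaw 87.59419869909907
```

View pics/g3.png

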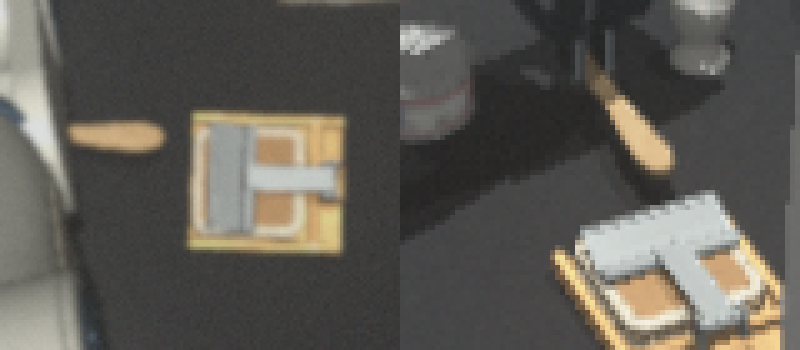

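The blade tip is at crop (165,135), in front of the +y half of the caddy. Its height of 34 mm and yaw of 87.6° match the plan. I'll begin sliding it in.

Emit:
servo_tool(
  series="0 -0.001 0.001 0 -1; -0.01 -0.001 0.001 0 -1; -0.025 -0.001 0.001 0 -1; -0.04 -0.001 0.001 0 -1; -0.05 -0.001 0.001 0 -1; -0.055 -0.001 0.001 0 -1; -0.06 -0.001 0.001 0 -1; -0.065 -0.001 0.001 0 -1; -0.065 -0.001 0.001 0 -1; -0.065 -0.001 0.001 0 -1",
)

```text
time: 7.95
ee_pos: [0.5465, 0.0552, 0.2046]
tool_rot: [[0.04, 0.999, -0.0], [0.999, -0.04, -0.0], [-0.0, -0.0, -1.0]]
wrist_force: [-0.1, -1.1, -0.2]
finger_gap: 0.0138
grasp_force: 58.5
```

```bash
python3 -c "
from h import *
go(.5449,-.0022,.204,87.7)"
```

```text
t 7.95 tcp [0.5465 0.0552 0.2046] yaw 87.72 q [  5.6  29.1 110.9  -0.   40.    7.9] gap 0.0138 F [-0.1 -1.1 -0.2] | shift [-0.0574  0.0007  0.0006] turn 0.0
```

Emit:
servo_tool(
  series="-0.003 0 0 0 -1; -0.006 0 0 0 -1; -0.009 0 0 0 -1; -0.012 0 0 0 -1; -0.015 0 0 0 -1; -0.018 0 0 0 -1; -0.022 0 0 0 -1; -0.026 0 0 0 -1; -0.03 0 0 0 -1; -0.034 0 0 0 -1; -0.034 0 0 0 -1",
)

```text
time: 9.32
ee_pos: [0.5451, 0.0207, 0.2046]
tool_rot: [[0.04, 0.999, -0.0], [0.999, -0.04, -0.0], [-0.0, -0.0, -1.0]]
wrist_force: [-0.2, -0.4, -2.0]
finger_gap: 0.0144
grasp_force: 58.5
```

```bash
python3 -c "
from h import *
np.set_printoptions(precision=4,suppress=True)
go(.5449,-.0022,.204,87.7)
T=snap('top');S=snap('side')
f=lambda d,x,y,w,h:cv2.resize(cv2.cvtColor(d['pixels'],cv2.COLOR_RGB2BGR)[y:y+h,x:x+w],(400,350),interpolation=3)
cv2.imwrite('pics/g4.png',np.hstack([f(T,230,155,88,77),f(S,230,160,72,63)]))
"
```

```text
t 9.32 tcp [0.5451 0.0207 0.2046] yaw 87.7 q [  2.   28.9 111.4  -0.   39.8   4.3] gap 0.0144 F [-0.2 -0.4 -2. ] | shift [-0.0229  0.0007  0.0007] turn 0.0
```

View pics/g4.png

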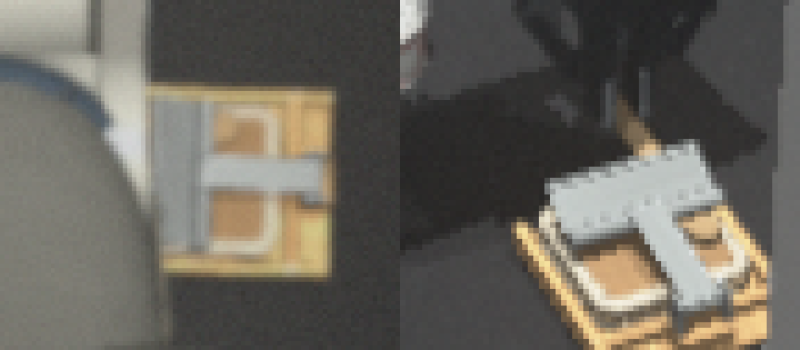

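The bar has lifted, and the tip shows past it at side crop (705,232). The coasters are in place. I'll finish the push, lower, release and rise.

Emit:
servo_tool(
  series="-0.004 0 0 0 -1; -0.008 0 0 0 -1; -0.012 0 0 0 -1; -0.016 0 0 0 -1; -0.02 0 0 0 -1; -0.023 0 0 0 -1; -0.023 0 0.001 0 -1; -0.023 0 0.002 0 -1; -0.023 0 0.002 0 -1; -0.023 0 0.002 0 -1; -0.023 0 0.002 0 -0.3; -0.023 0 0.002 0 -0.3; -0.023 0 0.002 0 -0.3; -0.023 0 0.002 0 -0.3; -0.023 0 -0.01 0 -0.3; -0.023 0 -0.04 0 -0.3; -0.023 0 -0.08 0 -0.3; -0.023 0 -0.1 0 -0.3; -0.023 0 -0.1 0 -0.3",
)

```text
time: 11.8
ee_pos: [0.5448, -0.0018, 0.3069]
tool_rot: [[0.04, 0.999, 0.004], [0.999, -0.04, -0.0], [0.0, 0.004, -1.0]]
wrist_force: [0.4, 0.1, -1.0]
finger_gap: 0.0299
grasp_force: 0.0
```

```bash
python3 -c "
from h import *
go(.425,-.409,.305,-90.4)"
```

```text
t 11.8 tcp [ 0.5448 -0.0018  0.3069] yaw 87.71 q [ -0.4  19.8 108.5  -0.   51.5   1.9] gap 0.0299 F [ 0.4  0.1 -1. ] | shift [-0.4116 -0.1035  0.0014] turn 3.109
```

```bash
python3 -c "
from h import *
np.set_printoptions(precision=4,suppress=True)
T=snap('top','t5.png');print('bottle cap',onz(T,349,139,.239),'base',onz(T,333,170,0),'fridge',[onz(T,415,r,z) for r,z in((250,0),(180,0))])
a=blade(T,320,200,405,245,(-1,0));print(a,onz(T,*a[0],.009),onz(T,*a[1],.009))
go(.425,-.402,.305,-89.6)
print(T['pixels'][215:250:8,405:435:3].mean(-1).astype(int))
"
```

```text
bottle cap [ 0.6102 -0.2631  0.239 ] base [ 0.5849 -0.2614  0.    ] fridge [array([ 0.3401, -0.4982,  0.    ]), array([ 0.5522, -0.5117,  0.    ])]
(array([342.693 , 222.2238]), array([393.0069, 221.7732]), 320) [ 0.424  -0.2833  0.009 ] [ 0.424  -0.4338  0.009 ]
t 11.85 tcp [ 0.5443 -0.0018  0.3055] yaw 87.71 q [ -0.3  19.9 108.6   0.   51.4   1.9] gap 0.0299 F [0.6 0.9 0.1] | shift [-0.4046 -0.1032  0.0003] turn 3.095
[[57 55 60 60 64 64 63 66 65 66]
 [57 55 58 64 67 65 62 67 64 64]
 [59 59 57 56 68 64 64 71 66 65]
 [60 58 59 64 67 67 67 65 65 66]
 [62 56 56 55 58 62 62 62 67 65]]
```

Emit:
servo_tool(
  series="-0.005 -0.03 0 0.15 0.1; -0.01 -0.07 0 0.32 0.1; -0.02 -0.1 0 0.49 0.1; -0.045 -0.103 0 0.66 0.1; -0.07 -0.103 0 0.83 0.1; -0.095 -0.103 0 1 0.1; -0.12 -0.103 0 1.17 0.1; -0.145 -0.103 0 1.34 0.1; -0.17 -0.103 0 1.51 0.1; -0.195 -0.103 0 1.68 0.1; -0.22 -0.103 0 1.85 0.1; -0.245 -0.103 0 2.02 0.1; -0.27 -0.103 0 2.19 0.1; -0.295 -0.103 0 2.36 0.1; -0.32 -0.103 0 2.53 0.1; -0.345 -0.103 0 2.7 0.1; -0.37 -0.103 0 2.87 0.1; -0.395 -0.103 0 3.02 0.1; -0.405 -0.103 0 3.095 0.1; -0.405 -0.103 0 3.095 0.1",
)

```text
time: 14.35
ee_pos: [0.4247, -0.4026, 0.3033]
tool_rot: [[0.006, -1.0, -0.001], [-1.0, -0.006, 0.001], [-0.001, 0.001, -1.0]]
wrist_force: [-0.7, 0.2, -0.3]
finger_gap: 0.047
grasp_force: 0.0
```

```bash
python3 -c "
from h import *
np.set_printoptions(precision=4,suppress=True)
go(.424,-.402,.176,-90)
T=snap('top');a=blade(T,320,200,405,245,(-1,0));print(a,onz(T,*a[0],.009),onz(T,*a[1],.009))
"
```

```text
t 14.35 tcp [ 0.4247 -0.4026  0.3033] yaw -89.64 q [-43.6  23.3 103.5  -0.   53.3 136. ] gap 0.047 F [-0.7  0.2 -0.3] | shift [-0.0005  0.0005  0.1273] turn 0.006
(array([342.6893, 222.2087]), array([372.9973, 221.8005]), 204) [ 0.424  -0.2832  0.009 ] [ 0.4245 -0.3738  0.009 ]
```

Emit:
servo_tool(
  series="0 0 0.05 0 0.1; 0 0 0.1 0 0.1; 0 0 0.122 0 0.1; 0 0 0.129 0 0.1; 0 0 0.129 0 0.1; 0 0 0.129 0 0.1; 0 0 0.129 0 -1; 0 0 0.129 0 -1; 0 0 0.129 0 -1; 0 0 0.129 0 -1; 0 0 0.129 0 -1; 0 0 0.129 0 -1; 0 0 0.129 0 -1; 0 0 0.129 0 -1; 0 0 0.115 0 -1; 0 0 0.08 0 -1; 0 0 0.03 0 -1; 0 0 0 0 -1; 0 0 0 0 -1; 0 0 0 0 -1",
)

```text
time: 16.9
ee_pos: [0.4247, -0.4021, 0.3045]
tool_rot: [[0.007, -1.0, -0.0], [-1.0, -0.007, 0.0], [-0.0, 0.0, -1.0]]
wrist_force: [0.1, -0.5, -0.4]
finger_gap: 0.0148
grasp_force: 58.8
```

```bash
python3 -c "
from h import *
np.set_printoptions(precision=4,suppress=True)
T=snap('top');z=.305-.171;a=blade(T,300,180,420,250,(-1,0));t=onz(T,*a[0],z);q=onz(T,*a[1],z);print(a,t,q,np.degrees(np.arctan2(*(q-t)[1::-1])))
go(.486,.13,.305,87.7)
"
```

```text
(array([351.684 , 217.5757]), array([382.0139, 217.235 ]), 240) [ 0.424  -0.2839  0.134 ] [ 0.4242 -0.3657  0.134 ] -89.82849166842185
t 16.95 tcp [ 0.4247 -0.402   0.3039] yaw -89.62 q [-43.6  23.2 103.5  -0.   53.3 136. ] gap 0.015 F [ 0.1  0.1 -0.5] | shift [-0.5316 -0.0648 -0.0006] turn -3.095
```

Emit:
servo_tool(
  series="-0.01 0 0 -0.13 -1; -0.03 0 0 -0.3 -1; -0.06 0 0 -0.47 -1; -0.09 0 0 -0.64 -1; -0.12 0 0 -0.81 -1; -0.15 0 0 -0.98 -1; -0.18 0 0 -1.15 -1; -0.21 0 0 -1.32 -1; -0.24 -0.005 0 -1.49 -1; -0.27 -0.01 0 -1.66 -1; -0.3 -0.02 0 -1.83 -1; -0.33 -0.03 0 -2 -1; -0.36 -0.04 0 -2.17 -1; -0.39 -0.05 0 -2.34 -1; -0.42 -0.06 0 -2.51 -1; -0.45 -0.066 0 -2.68 -1; -0.48 -0.066 0 -2.85 -1; -0.505 -0.066 0 -3.01 -1; -0.515 -0.066 0 -3.095 -1; -0.515 -0.066 0 -3.095 -1",
)

```text
time: 19.45
ee_pos: [0.4872, 0.1135, 0.3036]
tool_rot: [[0.039, 0.999, -0.002], [0.999, -0.039, -0.001], [-0.001, -0.002, -1.0]]
wrist_force: [-1.0, -0.0, 0.5]
finger_gap: 0.0145
grasp_force: 58.9
```

```bash
python3 -c "
from h import *
go(.4868,.1134,.205,87.7)
"
```

```text
t 19.45 tcp [0.4872 0.1135 0.3036] yaw 87.74 q [ 12.9  16.6 113.8   0.   49.6  15.2] gap 0.0145 F [-1.  -0.   0.5] | shift [-0.0001 -0.0002  0.0986] turn 0.001
```

Emit:
servo_tool(
  series="0 0 0.02 0 -1; 0 0 0.05 0 -1; 0 0 0.08 0 -1; 0 0 0.096 0 -1; 0 0 0.1 0 -1; 0 0 0.1 0 -1; 0 0 0.1 0 -1; 0 0 0.1 0 -1",
)

```text
time: 20.45
ee_pos: [0.488, 0.1131, 0.2054]
tool_rot: [[0.04, 0.999, 0.001], [0.999, -0.04, 0.0], [0.0, 0.001, -1.0]]
wrist_force: [-0.2, -0.4, 0.1]
finger_gap: 0.0151
grasp_force: 58.9
```

```bash
python3 -c "
from h import *
np.set_printoptions(precision=4,suppress=True)
go(.48,-.02,.205,87.7)
T=snap('top');S=snap('side')
f=lambda d,x,y,w,h:cv2.resize(cv2.cvtColor(d['pixels'],cv2.COLOR_RGB2BGR)[y:y+h,x:x+w],(400,350),interpolation=3)
cv2.imwrite('pics/g5.png',np.hstack([f(T,210,150,104,91),f(S,220,150,80,70)]))
a=blade(T,215,185,256,220,(1,0));print(a);t=onz(T,*a[0],.0345)
o=np.array([.510,-.0806]);w=np.radians(-92.3);d=np.array([np.cos(w),np.sin(w)]);r=t[:2]-o
print(t,'caddy',r@d,r@[-d[1],d[0]]);q=onz(T,*a[1],.0345);print(np.degrees(np.arctan2(*(q-t)[1::-1])))
"
```

```text
t 20.45 tcp [0.488  0.1131 0.2054] yaw 87.7 q [ 12.9  26.  116.9  -0.   37.   15.2] gap 0.0151 F [-0.2 -0.4  0.1] | shift [-0.1333 -0.0027  0.0004] turn 0.0
(array([248.3139, 201.2844]), array([222.946 , 200.7937]), 197)
[ 0.485  -0.004   0.0345] caddy -0.07554486725189836 -0.028050147032323027
88.48656136906511
```

View pics/g5.png

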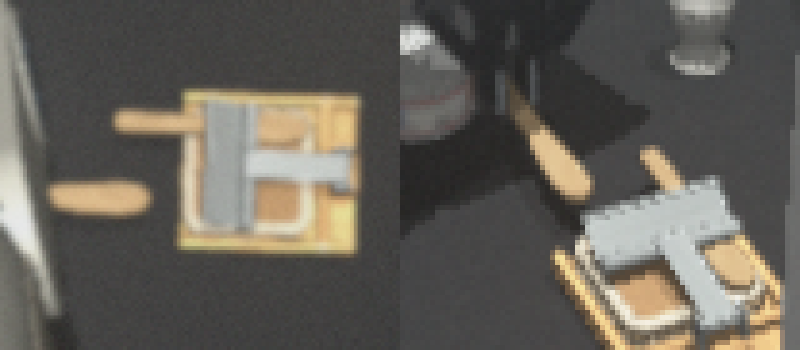

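The first spreader lies straight, with its handle out at top crop (115-200,122) and its tip past the bar at side crop (740,265). The second tip is at crop (150,198), about 4 mm too far inward and slightly skewed. I'll correct both while sliding it in.

Emit:
servo_tool(
  series="0 -0.002 0 0.005 -1; -0.01 -0.003 0 0.01 -1; -0.025 -0.003 0 0.01 -1; -0.04 -0.003 0 0.01 -1; -0.05 -0.003 0 0.01 -1; -0.055 -0.003 0 0.01 -1; -0.06 -0.003 0 0.01 -1; -0.065 -0.003 0 0.01 -1; -0.07 -0.003 0 0.01 -1; -0.074 -0.003 0 0.01 -1; -0.078 -0.003 0 0.01 -1; -0.082 -0.003 0 0.01 -1; -0.086 -0.003 0 0.01 -1; -0.09 -0.003 0 0.01 -1; -0.09 -0.003 0 0.01 -1",
)

```text
time: 22.42
ee_pos: [0.4811, 0.0229, 0.2047]
tool_rot: [[0.05, 0.999, -0.0], [0.999, -0.05, -0.0], [-0.0, -0.0, -1.0]]
wrist_force: [-0.5, -0.7, -1.1]
finger_gap: 0.0147
grasp_force: 58.5
```

```bash
python3 -c "
from h import *
go(.48,-.006,.205,87.7)
"
```

```text
t 22.43 tcp [0.4811 0.0229 0.2047] yaw 87.13 q [  2.6  25.  119.2  -0.   35.8   5.4] gap 0.0147 F [-0.5 -0.7 -1.1] | shift [-0.0289  0.0004 -0.0003] turn -0.01
```

Emit:
servo_tool(
  series="-0.005 0 0 0 -1; -0.01 0 0 0 -1; -0.015 0 0 0 -1; -0.02 0 0 0 -1; -0.025 0 0 0 -1; -0.029 0 0 0 -1; -0.029 0 0.001 0 -1; -0.029 0 0.002 0 -1; -0.029 0 0.002 0 -1; -0.029 0 0.002 0 -1; -0.029 0 0.002 0 -0.3; -0.029 0 0.002 0 -0.3; -0.029 0 0.002 0 -0.3; -0.029 0 0.002 0 -0.3; -0.029 0 -0.01 0 -0.3; -0.029 0 -0.05 0 -0.3; -0.029 0 -0.1 0 -0.3; -0.029 0 -0.14 0 -0.3; 0.03 0 -0.15 0 -0.3; 0.09 0 -0.15 0 -0.3",
)

```text
time: 24.92
ee_pos: [0.486, 0.114, 0.3572]
tool_rot: [[0.052, 0.999, 0.004], [0.999, -0.052, 0.001], [0.001, 0.004, -1.0]]
wrist_force: [1.3, -0.9, -1.0]
finger_gap: 0.0297
grasp_force: 0.0
```

Emit:
servo_tool(
  series="0.06 0 0 0 -0.3; 0.12 0 0 0 -0.3; 0.18 0 0 0 -0.3; 0.22 0 0 0 -0.3; 0.24 0 0 0 -0.3; 0.24 0 0 0 -0.3; 0.24 0 0 0 -0.3",
)

```text
time: 25.8
ee_pos: [0.4975, 0.3517, 0.3548]
tool_rot: [[0.05, 0.999, -0.0], [0.999, -0.05, -0.001], [-0.001, -0.0, -1.0]]
wrist_force: [-0.6, 0.6, 0.8]
finger_gap: 0.0298
grasp_force: 0.0
```

```bash
python3 -c "
from h import *
np.set_printoptions(precision=4,suppress=True)
go(.48,-.006,.205,87.7)
T=snap('top');S=snap('side')
f=lambda d,x,y,w,h:cv2.resize(cv2.cvtColor(d['pixels'],cv2.COLOR_RGB2BGR)[y:y+h,x:x+w],(400,350),interpolation=3)
cv2.imwrite('pics/g6.png',np.hstack([f(T,225,150,96,84),f(S,225,155,80,70)]))
o=np.array([.510,-.0806]);w=np.radians(-92.3);d=np.array([np.cos(w),np.sin(w)])
for y0,y1 in((172,192),(194,213)):
    a=blade(T,225,y0,260,y1,(-1,0));t=onz(T,*a[0],.0356);r=t[:2]-o;print('handle end, caddy',r@d,r@[-d[1],d[0]])
"
```

```text
t 25.8 tcp [0.4975 0.3517 0.3548] yaw 87.11 q [35.1 21.7 98.2 -0.  60.1 38. ] gap 0.0298 F [-0.6  0.6  0.8] | shift [-0.358   0.0006  0.15  ] turn -0.01
handle end, caddy -0.10602226033747182 0.027948174883459725
handle end, caddy -0.10600758788758832 -0.02810880424106304
```

View pics/g6.png

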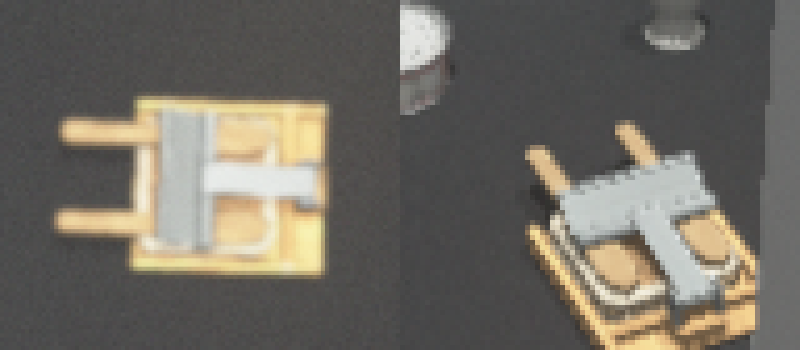

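Both spreaders lie side by side under the bar. The handles stick straight out at top crop (60-155,130) and (57-150,220), and the blades show behind the bar in both views. The coasters are square in the caddy, and the tin and egg cup haven't moved. I'm handing the job in.

```bash
python3 -c "
from station import *
print(job_done())"
```

```text
the job is handed in; nothing more can be done
None
```

Both spreaders are tucked flat under the weighted bar, blade ends well past it and handles straight out of the open front; the coasters are in place, I moved nothing else, and the job is handed in at about 26 s (no verdict was returned).

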